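# Lock the melting dish into its carrier

### The arm

A 7-joint arm with a two-finger parallel gripper is mounted at the origin on a cart in front of the work surface, level with it; the furniture and walls round the work are solid. World frame = base frame: x ahead of the robot, y to its left, z up, the work surface at z = 0. Lengths are in m, angles in rad, forces in N, time in s.
With the tool pointing down it reaches from about 0.4 to 0.925 m from the base axis. Payload 4.1 kg.
Tool frame: the origin (TCP) lies midway between the tips of the shut fingers; the grasp point (between the pads) lies 19 mm behind it (robot.grip_point_offset is the distance from the TCP to the grasp point, in m); z points along the fingers, y is the line along which they close (so a half turn about z gives the same grasp; the last joint's range is limited). The gripper opens to 85 mm and grips with 20 to 120 N. Pads are 22 mm wide; open, the fingers measure 114 mm over their backs; the gripper's body (76 mm by 85 mm) begins 54 mm behind the grasp point. The pads swing forward as they close: fully open they stand 13 mm farther back than shut.
Start: joints at [1.234, 0.398, 0.045, 1.537, -0.019, 1.207, -0.051], TCP at [0.153, -0.632, 0.231] pointing down, gripper open.
Joint ranges: [-2.82, 2.82], [-0.49, 2.23], [-1.37, 1.46], [0, 2.46], [-1.36, 4.5], [0.23, 2], [-2.94, 2.94]. Speed limits (rad/s): [2.57, 2.57, 3.14, 3.14, 3.14, 3.14, 3.14].

### API

Orientations are given as a unit quaternion [x, y, z, w].
In Python, from plant import robot gives the robot as it stands.
- The arm moves only by the tool apply_moves, never from a script. Its argument "motion" is one flat list of numbers, 7 for each row, row after row: the shift along the tool's x, y, z normalised to -1 to 1, where 1 is 250 mm, then the turn, a rotation vector about the tool's x, y, z normalised to -1 to 1, where 1 is 180 degrees, then the opening, from -1 (shut) to 1 (fully open). In form: [x, y, z, rx, ry, rz, hand, x, y, z, rx, ry, rz, hand, ...]. A call has exactly 5 rows; each row is the pose to reach, as a shift and turn from the pose commanded when the call began, along the tool's axes at that moment, turning the shorter way round; what a row does not reach only later rows make up. A row lasts 1/10 s, in which the tool goes at most 50 mm and 8.59 degrees, less where a joint would pass 70% of its speed; a pose out of reach is approached as far as the arm can. A call with a number of a shift or a turn outside -1 to 1 is refused whole. A call with a gripper value outside its range is refused whole. The fingers move at their own pace and stop on an object; "force" is the grip in N (left out, the last holds). Time passes only in rows, so rows that repeat a pose let the fingers close, or fill a call up. It gives the time, the measured TCP pose, the force, the opening and the grip force at its end, in the units of the state.
- robot.sense(): the state, without advancing time (a new reading comes with each control period).
- robot.camera(name): name is "side" or "top"; returns a dict with "img" (420x560x3 uint8, red, green, blue), "mtx" (3x3 intrinsics, pixels), "rvec" (rotation vector, rad) and "tvec" (3), from world to camera coordinates, as OpenCV has them. Camera axes: x right, y down, z forward; pixel columns grow to the right and rows downward; lengths in m; the calibration is good to about 2 mm. A picture is of the moment at which its call begins. There is no depth.
- robot.finish_job(): hands the job in; it is judged then, once.
Trained networks look in a picture, given as the dict that the camera call returned (one of the last four; its "shot" number tells which), for a name from the list of things; names that differ only in an ending like _2 or _b are one class to them, and where a whole thing is asked for, a point or a joint stands for the part that bears it (a point fixed in the world has none). Each returns a list of dicts, best first, with "score" (0 to 1); they miss things now and then, are a little off and sometimes report something else, mostly with a low value. They report only what shows in the picture. A call takes as long as a camera call. They do not tell look-alikes from the thing itself.
- robot.recognise(picture, query): "box" ([left, top, width, height] as shares, 0 to 1, of the picture: columns of its width, rows of its height, round what is visible of it).
The state is a dict: "clock": time; "joints": joint angles; "dq": joint speeds; "effort": joint torques, N m; "eef_pos": TCP position; "ee_rot": TCP orientation; "contact_force": force on the tool from outside, world axes, zero at the start; "moment": the same for the moment, N m; "width": finger opening in m; "grip_force": force on a finger pad.
Only numpy, scipy, OpenCV 4.12 (cv2) and the standard library are available. Lean on these libraries where they do the work, as an engineer would, in place of code of your own. Each camera call takes 0.05 s, during which the arm holds its last target. There are 200 camera calls.

### The job

Two identical dish carriers stand on the worktop left of the fire screen with their keeper bars swung open; one of them holds a grey melting dish, the other is empty. Swing the keeper bar of the loaded carrier, which has a black knob at its end, shut across the dish until it snaps fully home in its catch, then let go of it. Leave the empty carrier's bar open where it is, the dish in its nest, and the white jar and the half brick where they stand.

Things in the scene. Friction and masses are not known exactly. Their poses are not given: they have to be found in the camera images.
- carrier_a: the loaded dish carrier, fixed: aluminium plate 72 (x) x 130 (y) x 6 mm with four short nest pins. Origin: centre of its underside, z up. Pivot post at [0, -50], catch at [0, 46] mm: the shut bar lies along y over the nest. The catch's stop lug on the +x side of the shut bar is 48 mm high, level with the bar's top; the pivot's bolt head 53 mm. The two carriers may be swapped
- keeper_a (a joint): angle of the loaded carrier's keeper bar: 0 = shut against its stop, growing to 1.6 as the knob swings open to the carrier's -x side (counterclockwise from above). It stays where left (friction about 0.4 N at the knob). Below 0.18 it rides over a sprung ball that resists with about 2 N at the knob and pushes it back open; past the ball's top, at 0.08, it snaps home and is held by about 2 N
- keeper_a_hinge (a point): vertical pivot axis of the loaded carrier's keeper bar, at the bar's underside, 40 mm above the worktop. The bar is flat steel, 14 mm wide, 8 mm thick, ending 124 mm from the pivot; it swings level, 10 mm clear above the dish
- keeper_a_knob (a point): middle of the loaded carrier's knob, 68 mm above the worktop: a fixed upright black cylinder 14 mm in diameter on top of the bar, 112 mm from the pivot axis, rising from 48 to 84 mm above the worktop, with a collar 18 mm in diameter and 2 mm high at its foot
- keeper_b_knob (a point): middle of the same knob on the empty carrier's keeper bar, which must stay open where it is
- dish: the grey melting dish standing in the loaded carrier's nest, 51 mm in diameter, 24 mm high, loose with about 2 mm of play; origin at the centre of its underside, 6 mm above the worktop
- jar: white jar with a blue lid, 52 mm in diameter, 60 mm high, standing loose behind the carriers, a bystander; origin at the centre of its underside. The upright fire screen to its right, 360 mm high, has its left face at world y = -0.045 m
- brick: rough broken half of a brown firebrick, 60 x 61 mm, 30 mm high, lying loose, a bystander; origin at the centre of its underside
Things that resemble listed ones, but are neither listed nor needed, are in the scene too. Leave any yellow look-alike of the dish alone.

How it is judged:
At the end, for the whole second after the job is handed in: The loaded carrier's keeper bar is shut in its catch (within 0.07 rad of its stop, past the sprung ball), the dish still sits in its nest (within 12 mm of the middle and 0.15 rad of level), and the empty carrier's bar is still open (knob within 30 mm of where it was) (value of joint keeper_a below 0.07 rad and horizontal distance between dish and carrier_a below 0.012 m and angle between dish's own z axis and vertical below 0.15 rad and distance of keeper_b_knob from where it was at the start of the episode below 0.03 m); the robot touches nothing.
It fails at once if the empty carrier's bar is moved (knob more than 30 mm) (distance of keeper_b_knob from where it was at the start of the episode above 0.03 m).
It fails at once if the dish is pushed out of its nest (more than 20 mm) (distance of dish from where it was at the start of the episode above 0.02 m).
It fails at once if the jar or the brick is displaced by more than 30 mm (distance of any of jar, brick from where it was at the start of the episode above 0.03 m).
It also fails if it takes over 26 s, if anything falls off the work surface, if the arm or the gripper's body presses on something with over 40 N, if the wrist force passes 120 N, or if a joint passes its speed limit or range.

## Working session

There is one attempt and no reset: what is moved stays moved. The work goes in short steps, Python scripts to look and compute and a tool call to move; the robot and the scene stay as the last step left them, time stands still between calls to the robot, and variables do not carry over. Pictures are saved under pics/ and viewed, at most 10 in all, crops included, and the job is handed in when it is done.

Besides the shell and the picture viewer there is one more tool, called after "Call:" as a command line: name --argument value ..., lists and objects as JSON in quotes. apply_moves: Moves the arm, as the interface text tells. Its arguments: {"type":"object","properties":{"motion":{"type":"array"},"force":{"type":"number"}},"required":["motion"]}

```bash
mkdir -p pics; ls; cat > h.py <<'E'
import numpy as np,cv2
from plant import robot
def snap(n,f=None):
    c=robot.camera(n)
    if f: cv2.imwrite('pics/'+f,c['img'][:,:,::-1])
    return c
def ray(c,u,v):
    R=cv2.Rodrigues(np.array(c['rvec'],float))[0];t=np.array(c['tvec'],float).ravel()
    d=R.T@np.linalg.inv(np.array(c['mtx']))@np.array([u,v,1.]);return -R.T@t,d
def atz(c,u,v,z):
    o,d=ray(c,u,v);return o+d*(z-o[2])/d[2]
def proj(c,p):
    return cv2.projectPoints(np.array(p,float).reshape(-1,3),np.array(c['rvec'],float),np.array(c['tvec'],float),np.array(c['mtx'],float),None)[0].reshape(-1,2)
E
python3 - <<'E'
from h import *
s=robot.sense();print({k:np.round(s[k],3) for k in('clock','eef_pos','ee_rot','width','contact_force')})
for n in('top','side'):
    c=snap(n,n+'1.png')
    print(n,np.round(ray(c,280,210),3).tolist())
    for q in('carrier_a','keeper_a_knob','dish','jar','brick'):
        for r in robot.recognise(c,q)[:3]:
            b=r['box'];print(q,round(r['score'],2),np.round([b[0]*560,b[1]*420,b[2]*560,b[3]*420]))
E
```

```text
pics
{'clock': np.float64(0.0), 'eef_pos': array([ 0.153, -0.631,  0.23 ]), 'ee_rot': array([ 0.993,  0.119, -0.   , -0.001]), 'width': np.float64(0.085), 'contact_force': array([ 0.574, -0.054,  1.052])}
top [[0.374, 0.194, 0.966], [0.2, -0.032, -0.979]]
carrier_a 0.67 [200. 298.  27.  29.]
carrier_a 0.63 [210. 207.  59.  67.]
keeper_a_knob 0.55 [239. 218.  27.  53.]
keeper_a_knob 0.19 [210. 209.  55.  65.]
dish 0.54 [227. 216.  22.  25.]
dish 0.53 [243. 174.  19.  21.]
dish 0.42 [210. 209.  55.  62.]
jar 0.69 [328. 131.  25.  24.]
brick 0.77 [198. 299.  29.  26.]
side [[0.341, 0.932, 0.463], [0.246, -0.863, -0.441]]
carrier_a 0.72 [255. 229.  91.  66.]
keeper_a_knob 0.65 [277. 233.  67.  24.]
dish 0.83 [271. 249.  26.  22.]
dish 0.6 [219. 232.  28.  23.]
jar 0.81 [212. 172.  24.  33.]
jar 0.4 [277. 229.  67.  32.]
brick 0.67 [368. 285.  46.  40.]
brick 0.39 [267. 249.  27.  20.]
```

```bash
python3 - <<'E'
import cv2
a=cv2.imread('pics/top1.png');b=cv2.imread('pics/side1.png')
x=cv2.resize(a[120:345,170:370],None,fx=2.66,fy=2.66,interpolation=cv2.INTER_CUBIC)
y=cv2.resize(b[150:340,190:440],None,fx=3.1,fy=3.1,interpolation=cv2.INTER_CUBIC)
cv2.imwrite('pics/tc.png',x);cv2.imwrite('pics/sc.png',y);print(x.shape,y.shape)
E
```

```text
(598, 532, 3) (589, 775, 3)
```

View pics/top1.png

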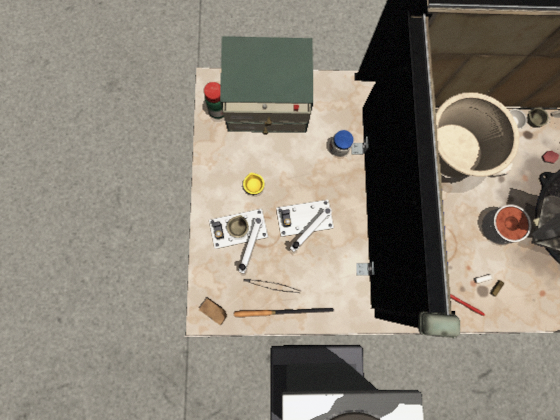

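View pics/tc.png

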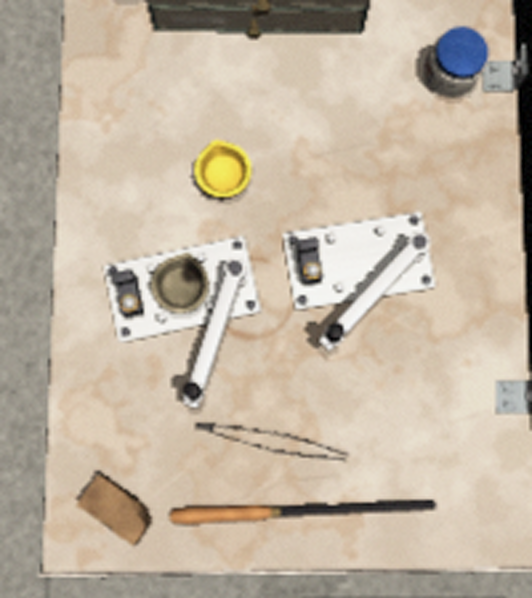

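View pics/sc.png

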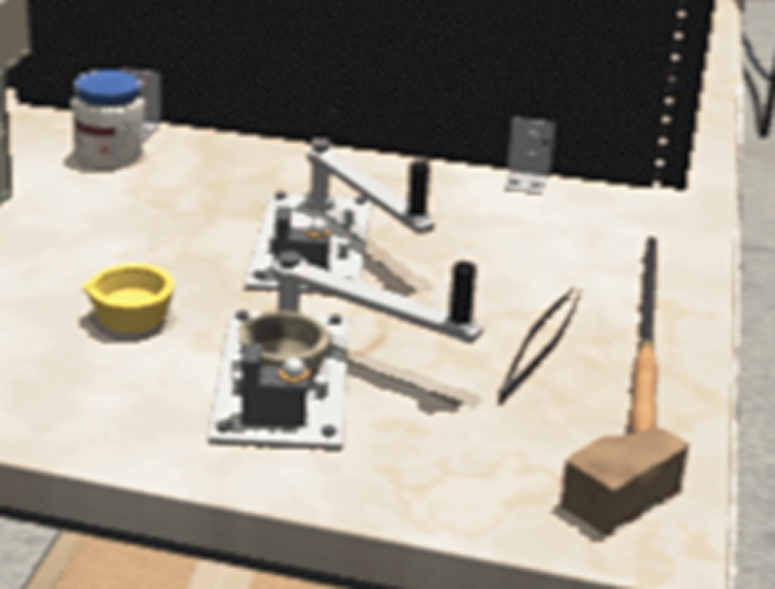

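The top picture shows the loaded carrier on the left, with its bolt at about pixel (258,220) and its knob at about (242,266). The empty carrier is to its right, with its knob at about (296,245). The side crop shows the loaded knob's top at about (340,235), standing free. The empty carrier's knob is behind it at about (325,203).

```bash
python3 - <<'E'
from h import *
from scipy.optimize import least_squares
t=robot.camera('top');s=robot.camera('side')
T=lambda x,y:(170+x/2.66,120+y/2.66); S=lambda x,y:(190+x/3.1,150+y/3.1)
print('screen/near edge',atz(t,425,330,0.36),'table near',atz(t,188,335,0))
def tri(a,b):
    o1,d1=ray(t,*a);o2,d2=ray(s,*b)
    A=np.stack([d1,-d2],1);k=np.linalg.lstsq(A,o2-o1,rcond=None)[0]
    p,q=o1+k[0]*d1,o2+k[1]*d2;return (p+q)/2,np.linalg.norm(p-q)
print('knobA top z84',atz(t,*T(192,389),.084),tri(T(192,389),S(464,265)))
print('pivA z53',atz(t,*T(235,267),.053),tri(T(235,267),S(289,258)))
print('knobB',atz(t,*T(335,330),.084),tri(T(335,330),S(420,163)))
print('pivB',atz(t,*T(420,241),.053),tri(T(420,241),S(320,146)))
# plate corners A, z=6mm
c=[atz(t,*T(*p),.006)[:2] for p in((106,265),(245,238),(260,310),(124,341))]
print('plate',np.round(c,3).tolist(),np.mean(c,0))
cs=[atz(s,*S(*p),.006)[:2] for p in((210,443),(343,446))];print(np.round(cs,3).tolist())
print('side knob A base z48 ',atz(s,*S(461,322),.048),' pivot ',atz(s,*S(289,258),.053),'side knob top',atz(s,*S(464,265),.084))
E
```

```text
screen/near edge [ 0.31863359 -0.03832494  0.36      ] table near [2.80197697e-01 3.73542272e-01 1.11022302e-16]
knobA top z84 [0.43032708 0.2474107  0.084     ] (array([0.43128257, 0.24760293, 0.08219225]), np.float64(0.0016844166350279053))
pivA z53 [0.53652556 0.21384356 0.053     ] (array([0.53791885, 0.21405892, 0.05048156]), np.float64(0.0018870885643082079))
knobB [0.47832492 0.13047374 0.084     ] (array([0.4791063 , 0.13048881, 0.0831509 ]), np.float64(0.001362392913450188))
pivB [0.55976147 0.05316873 0.053     ] (array([0.56182165, 0.0526714 , 0.04871983]), np.float64(0.0023639421608567857))
plate [[0.547, 0.331], [0.572, 0.206], [0.506, 0.192], [0.478, 0.313]] [0.5254628  0.26047888]
[[0.545, 0.341], [0.477, 0.323]]
side knob A base z48  [0.43089934 0.24985752 0.048     ]  pivot  [0.53770748 0.21830883 0.053     ] side knob top [0.4317013  0.25082556 0.084     ]
```

View pics/side1.png

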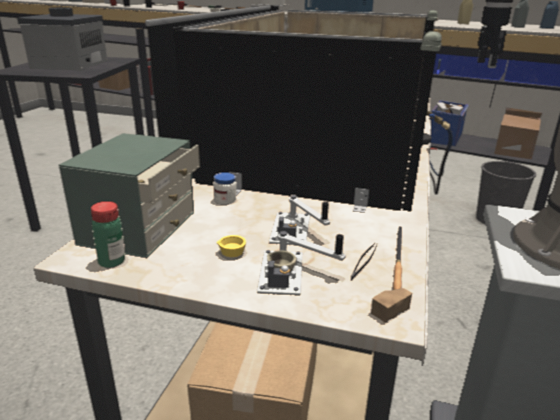

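The side picture confirms the layout: nothing stands between the two carriers, and the loaded knob at (340,245) is accessible from above. By triangulation, knob A is at (0.431, 0.248) and its pivot at (0.537, 0.215), so r = 0.111, which matches the given 112 mm. Carrier yaw is about 0.22, so the bar is open about 1.05 rad. I'll lift first, to clear the screen.

```bash
cat >> h.py <<'E'
from scipy.spatial.transform import Rotation as Ro
def rot(psi): # tool down, tool x at world angle psi
    return Ro.from_euler('z',psi)*Ro.from_euler('x',np.pi)
def rows(start,targets): # start=(p,psi); targets list of (x,y,z,psi,hand)
    R=rot(start[1])
    for t in targets:
        d=R.inv().apply(np.array(t[:3])-start[0])/.25
        w=(R.inv()*rot(t[3])).as_rotvec()/np.pi
        print(*[round(float(v),3) for v in [*d,*w,t[4]]],sep=', ',end=',\n')
E
python3 - <<'E'
from h import *
p=np.array([.153,-.632,.481]);psi=.238
az=np.linspace(-1.333,.52,26)[1:];r=np.linspace(.65,.5,26)[1:]
ts=[(r[i]*np.cos(a),r[i]*np.sin(a),.481,psi+(a+1.333),-.06) for i,a in enumerate(az)]
for k in range(0,25,5):
    rows((p,psi),ts[k:k+5]);print(np.round(ts[k+4],3));p=np.array(ts[k+4][:3]);psi=ts[k+4][3]
E
```

```text
0.191, -0.032, -0.0, 0.0, 0.0, -0.024, -0.06,
0.378, -0.077, -0.0, 0.0, 0.0, -0.047, -0.06,
0.558, -0.135, -0.0, 0.0, 0.0, -0.071, -0.06,
0.732, -0.206, -0.0, 0.0, 0.0, -0.094, -0.06,
0.899, -0.289, -0.0, -0.0, 0.0, -0.118, -0.06,
[ 0.354 -0.509  0.481  0.609 -0.06 ]
0.182, -0.031, -0.0, 0.0, 0.0, -0.024, -0.06,
0.359, -0.075, -0.0, -0.0, 0.0, -0.047, -0.06,
0.531, -0.131, -0.0, 0.0, 0.0, -0.071, -0.06,
0.697, -0.2, -0.0, 0.0, 0.0, -0.094, -0.06,
0.855, -0.28, -0.0, 0.0, 0.0, -0.118, -0.06,
[ 0.49  -0.329  0.481  0.979 -0.06 ]
0.173, -0.03, -0.0, 0.0, 0.0, -0.024, -0.06,
0.341, -0.073, -0.0, -0.0, 0.0, -0.047, -0.06,
0.505, -0.128, -0.0, -0.0, 0.0, -0.071, -0.06,
0.661, -0.195, -0.0, 0.0, 0.0, -0.094, -0.06,
0.811, -0.272, -0.0, 0.0, 0.0, -0.118, -0.06,
[ 0.546 -0.123  0.481  1.35  -0.06 ]
0.164, -0.03, -0.0, 0.0, 0.0, -0.024, -0.06,
0.324, -0.072, -0.0, -0.0, 0.0, -0.047, -0.06,
0.478, -0.125, -0.0, -0.0, 0.0, -0.071, -0.06,
0.626, -0.189, -0.0, 0.0, 0.0, -0.094, -0.06,
0.768, -0.264, -0.0, -0.0, 0.0, -0.118, -0.06,
[ 0.524  0.079  0.481  1.72  -0.06 ]
0.155, -0.03, -0.0, -0.0, 0.0, -0.024, -0.06,
0.306, -0.071, -0.0, 0.0, 0.0, -0.047, -0.06,
0.452, -0.122, -0.0, 0.0, 0.0, -0.071, -0.06,
0.591, -0.184, -0.0, 0.0, 0.0, -0.094, -0.06,
0.724, -0.256, -0.0, 0.0, 0.0, -0.118, -0.06,
[ 0.434  0.248  0.481  2.091 -0.06 ]
```

Call:
apply_moves --motion '[0, 0, -0.2, 0, 0, 0, -0.06, 0, 0, -0.4, 0, 0, 0, -0.06, 0, 0, -0.6, 0, 0, 0, -0.06, 0, 0, -0.8, 0, 0, 0, -0.06, 0, 0, -1, 0, 0, 0, -0.06]'

```text
clock: 1.2
eef_pos: [0.153, -0.6313, 0.4838]
ee_rot: [0.993, 0.119, 0.0, 0.0]
contact_force: [-0.0, -0.7, -0.3]
width: 0.0402
grip_force: 0.0
```

```bash
python3 - <<'E'
from h import *
p=np.array([.153,-.632,.481]);psi=.238
az=np.linspace(-1.333,.52,26)[1:]
for k in range(0,25,5):
    ts=[]
    for i in range(k,k+5):
        a=az[i];r=max(.49,.65-.032*(i+1));ts.append((r*np.cos(a),r*np.sin(a),.481,psi0+(a+1.333) if 0 else .238+(a+1.333),-.06))
    rows((p,psi),ts);print(np.round(ts[-1],3));p=np.array(ts[-1][:3]);psi=ts[-1][3]
E
```

```text
0.184, -0.136, -0.0, 0.0, 0.0, -0.024, -0.06,
0.347, -0.283, -0.0, 0.0, 0.0, -0.047, -0.06,
0.49, -0.439, -0.0, 0.0, 0.0, -0.071, -0.06,
0.611, -0.604, -0.0, 0.0, 0.0, -0.094, -0.06,
0.711, -0.774, -0.0, -0.0, 0.0, -0.118, -0.06,
[ 0.28  -0.402  0.481  0.609 -0.06 ]
0.145, -0.005, -0.0, 0.0, 0.0, -0.024, -0.06,
0.289, -0.021, -0.0, -0.0, 0.0, -0.047, -0.06,
0.432, -0.048, -0.0, 0.0, 0.0, -0.071, -0.06,
0.573, -0.085, -0.0, 0.0, 0.0, -0.094, -0.06,
0.71, -0.133, -0.0, 0.0, 0.0, -0.118, -0.06,
[ 0.407 -0.273  0.481  0.979 -0.06 ]
0.145, -0.005, -0.0, 0.0, 0.0, -0.024, -0.06,
0.289, -0.021, -0.0, -0.0, 0.0, -0.047, -0.06,
0.432, -0.048, -0.0, -0.0, 0.0, -0.071, -0.06,
0.573, -0.085, -0.0, 0.0, 0.0, -0.094, -0.06,
0.71, -0.133, -0.0, 0.0, 0.0, -0.118, -0.06,
[ 0.478 -0.108  0.481  1.35  -0.06 ]
0.145, -0.005, -0.0, 0.0, 0.0, -0.024, -0.06,
0.289, -0.021, -0.0, -0.0, 0.0, -0.047, -0.06,
0.432, -0.048, -0.0, -0.0, 0.0, -0.071, -0.06,
0.573, -0.085, -0.0, 0.0, 0.0, -0.094, -0.06,
0.71, -0.133, -0.0, -0.0, 0.0, -0.118, -0.06,
[ 0.485  0.073  0.481  1.72  -0.06 ]
0.145, -0.005, -0.0, -0.0, 0.0, -0.024, -0.06,
0.289, -0.021, -0.0, 0.0, 0.0, -0.047, -0.06,
0.432, -0.048, -0.0, 0.0, 0.0, -0.071, -0.06,
0.573, -0.085, -0.0, 0.0, 0.0, -0.094, -0.06,
0.71, -0.133, -0.0, 0.0, 0.0, -0.118, -0.06,
[ 0.425  0.243  0.481  2.091 -0.06 ]
```

Call:
apply_moves --motion '[0.18, -0.14, 0, 0, 0, -0.024, -0.06, 0.35, -0.28, 0, 0, 0, -0.047, -0.06, 0.49, -0.44, 0, 0, 0, -0.071, -0.06, 0.61, -0.6, 0, 0, 0, -0.094, -0.06, 0.71, -0.77, 0, 0, 0, -0.118, -0.06]'

```text
clock: 1.7
eef_pos: [0.2771, -0.4141, 0.4812]
ee_rot: [0.953, 0.302, 0.0, 0.0]
contact_force: [0.1, 0.4, -0.2]
width: 0.0398
grip_force: 0.0
```

Call:
apply_moves --motion '[0.145, -0.005, 0, 0, 0, -0.024, -0.06, 0.29, -0.02, 0, 0, 0, -0.047, -0.06, 0.43, -0.05, 0, 0, 0, -0.071, -0.06, 0.57, -0.085, 0, 0, 0, -0.094, -0.06, 0.71, -0.13, 0, 0, 0, -0.118, -0.06]'

```text
clock: 2.2
eef_pos: [0.4036, -0.287, 0.4814]
ee_rot: [0.882, 0.472, 0.0, 0.0]
contact_force: [0.2, -0.3, -0.7]
width: 0.0402
grip_force: 0.0
```

Call:
apply_moves --motion '[0.145, -0.005, 0, 0, 0, -0.024, -0.06, 0.29, -0.02, 0, 0, 0, -0.047, -0.06, 0.43, -0.05, 0, 0, 0, -0.071, -0.06, 0.57, -0.085, 0, 0, 0, -0.094, -0.06, 0.71, -0.13, 0, 0, 0, -0.118, -0.06]'

```text
clock: 2.7
eef_pos: [0.4751, -0.1214, 0.4813]
ee_rot: [0.78, 0.626, 0.0, 0.0]
contact_force: [0.0, -0.2, 0.0]
width: 0.0401
grip_force: 0.0
```

Call:
apply_moves --motion '[0.145, -0.005, 0, 0, 0, -0.024, -0.06, 0.29, -0.02, 0, 0, 0, -0.047, -0.06, 0.43, -0.05, 0, 0, 0, -0.071, -0.06, 0.57, -0.085, 0, 0, 0, -0.094, -0.06, 0.71, -0.13, 0, 0, 0, -0.118, -0.06]'

```text
clock: 3.2
eef_pos: [0.4818, 0.059, 0.4813]
ee_rot: [0.651, 0.759, 0.0, 0.0]
contact_force: [0.2, -0.3, 0.4]
width: 0.04
grip_force: 0.0
```

Call:
apply_moves --motion '[0.145, -0.005, 0, 0, 0, -0.047, -0.06, 0.29, -0.02, 0, 0, 0, -0.094, -0.06, 0.43, -0.05, 0, 0, 0, -0.141, -0.06, 0.57, -0.085, 0, 0, 0, -0.188, -0.06, 0.71, -0.13, 0, 0, 0, -0.235, -0.06]'

```text
clock: 3.7
eef_pos: [0.4227, 0.2295, 0.4813]
ee_rot: [0.332, 0.943, 0.0, 0.0]
contact_force: [0.5, -0.2, -0.3]
width: 0.0399
grip_force: 0.0
```

```bash
python3 - <<'E'
from h import *
c=snap('side');
for b in(robot.recognise(c,'keeper_a_knob')[:2]):print(b)
s=robot.sense();q=Ro.from_quat(s['ee_rot']).as_matrix();psi=np.arctan2(q[1,0],q[0,0])
print(s['eef_pos'],psi,s['joints'])
p=np.array(s['eef_pos'])
rows((p,psi),[(.431,.249,.33,2.6,-.06),(.431,.249,.13,2.84,-.06),(.431,.249,.062,2.84,-.06)])
E
```

```text
{'box': [0.495, 0.5488, 0.1202, 0.0621], 'score': 0.97}
[0.41958054 0.23412011 0.48203366] 2.4717595247447095 [ 0.23872678  0.03215432 -0.85603522  1.4624479   0.02296556  1.65642256
  0.28591245]
0.001, 0.075, 0.608, -0.0, 0.0, -0.041, -0.06,
0.001, 0.075, 1.408, 0.0, 0.0, -0.117, -0.06,
0.001, 0.075, 1.68, 0.0, 0.0, -0.117, -0.06,
```

Call:
apply_moves --motion '[0, 0.03, 0.2, 0, 0, -0.03, -0.06, 0, 0.03, 0.4, 0, 0, -0.06, -0.06, 0, 0.03, 0.6, 0, 0, -0.09, -0.06, 0, 0.03, 0.8, 0, 0, -0.117, -0.06, 0, 0.03, 1, 0, 0, -0.117, -0.06]'

```text
clock: 4.3
eef_pos: [0.4284, 0.2332, 0.2303]
ee_rot: [0.157, 0.988, -0.0, 0.001]
contact_force: [0.4, -0.4, -0.5]
width: 0.04
grip_force: 0.0
```

Call:
apply_moves --motion '[0, 0, 0.1, 0, 0, 0, -0.06, 0, 0, 0.2, 0, 0, 0, -0.06, 0, 0, 0.3, 0, 0, 0, -0.06, 0, 0, 0.4, 0, 0, 0, -0.06, 0, 0, 0.4, 0, 0, 0, -0.06]'

```text
clock: 4.8
eef_pos: [0.4261, 0.2319, 0.129]
ee_rot: [0.157, 0.988, -0.002, -0.003]
contact_force: [-0.6, 1.0, 0.2]
width: 0.0403
grip_force: 0.0
```

```bash
python3 - <<'E'
from h import *
s=robot.sense();q=Ro.from_quat(s['ee_rot']).as_matrix();psi=np.arctan2(q[1,0],q[0,0])
print(s['eef_pos'],psi,s['joints'])
p=np.array(s['eef_pos'])
rows((p,psi),[(.431,.249,p[2],2.84,-.06),(.431,.249,.062,2.84,-.06)])
c=snap('side');x=cv2.resize(c['img'][150:340,190:440,::-1],None,fx=3.1,fy=3.1,interpolation=cv2.INTER_CUBIC)
cv2.imwrite('pics/sc2.png',x)
E
```

```text
[0.42613298 0.23191066 0.12899423] 2.8254920182611847 [ 0.13522934  0.30702774 -0.83960879  2.0119978   0.2791639   0.9466633
  0.4066717 ]
0.003, 0.071, 0.0, 0.0, 0.0, -0.005, -0.06,
0.003, 0.071, 0.268, 0.0, 0.0, -0.005, -0.06,
```

View pics/sc2.png

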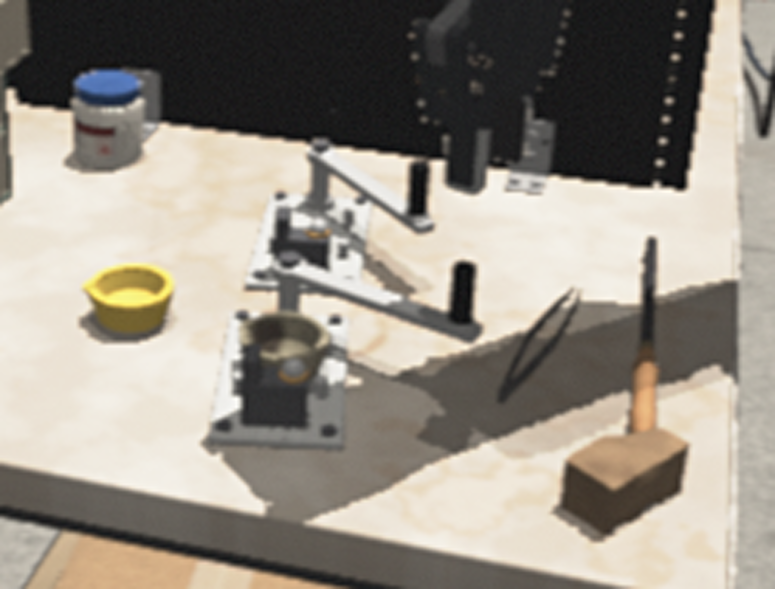

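The near finger's tip at crop (465,190) is directly above the knob, whose top is at (464,265). That agrees with a 17 mm shift along tool y still to make, so I'll shift and then descend.

Call:
apply_moves --motion '[0, 0.07, 0, 0, 0, 0, -0.06, 0, 0.07, 0, 0, 0, 0, -0.06, 0, 0.07, 0.1, 0, 0, 0, -0.06, 0, 0.07, 0.2, 0, 0, 0, -0.06, 0, 0.07, 0.27, 0, 0, 0, -0.06]'

```text
clock: 5.35
eef_pos: [0.4339, 0.2499, 0.0643]
ee_rot: [0.157, 0.988, -0.0, 0.001]
contact_force: [0.0, -0.7, 0.3]
width: 0.0401
grip_force: 0.0
```

Call:
apply_moves --motion '[0, 0, 0, 0, 0, 0, -0.4, 0, 0, 0, 0, 0, 0, -0.7, 0, 0, 0, 0, 0, 0, -1, 0, 0, 0, 0, 0, 0, -1, 0, 0, 0, 0, 0, 0, -1]' --force 25

```text
clock: 5.85
eef_pos: [0.4341, 0.2509, 0.0653]
ee_rot: [0.157, 0.988, 0.0, 0.001]
contact_force: [-1.0, -0.9, 2.6]
width: 0.013
grip_force: 24.9
```

```bash
python3 - <<'E'
from h import *
c=snap('side');cv2.imwrite('pics/sc3.png',cv2.resize(c['img'][150:340,190:440,::-1],None,fx=3.1,fy=3.1,interpolation=cv2.INTER_CUBIC))
s=robot.sense();q=Ro.from_quat(s['ee_rot']).as_matrix();psi=np.arctan2(q[1,0],q[0,0])
p=np.array(s['eef_pos']);print(p,psi,s['width'],s['grip_force'])
pv=np.array([.537,.214]);d=p[:2]-pv;th=np.arctan2(d[1],d[0]);r=np.hypot(*d);print('bar angle',th,'r',r)
n=20;end=1.77
for k in range(0,n,5):
    ts=[]
    for i in range(k+1,k+6):
        a=th+(end-th)*i/n;ts.append((*(pv+r*np.array([np.cos(a),np.sin(a)])),p[2],psi+a-th,-1))
    if k==0: st=(p,psi)
    rows(st,ts);print(np.round(ts[-1],3));st=(np.array(ts[-1][:3]),ts[-1][3])
E
```

```text
[0.43407956 0.25100409 0.06523087] 2.8262717384085545 0.012973742116053162 24.966009557247162
bar angle 2.7964437200448096 r 0.10937055831844275
-0.001, 0.022, 0.0, -0.0, -0.0, 0.016, -1.0,
-0.004, 0.045, 0.0, 0.0, -0.0, 0.033, -1.0,
-0.007, 0.067, 0.0, 0.0, -0.0, 0.049, -1.0,
-0.012, 0.089, 0.0, 0.0, -0.0, 0.065, -1.0,
-0.018, 0.111, 0.0, 0.0, -0.0, 0.082, -1.0,
[ 0.447  0.276  0.065  2.57  -1.   ]
-0.001, 0.022, 0.0, 0.0, -0.0, 0.016, -1.0,
-0.004, 0.045, 0.0, 0.0, -0.0, 0.033, -1.0,
-0.007, 0.067, 0.0, 0.0, -0.0, 0.049, -1.0,
-0.012, 0.089, 0.0, 0.0, -0.0, 0.065, -1.0,
-0.018, 0.111, 0.0, 0.0, -0.0, 0.082, -1.0,
[ 0.466  0.297  0.065  2.313 -1.   ]
-0.001, 0.022, 0.0, -0.0, -0.0, 0.016, -1.0,
-0.004, 0.045, 0.0, -0.0, -0.0, 0.033, -1.0,
-0.007, 0.067, 0.0, -0.0, -0.0, 0.049, -1.0,
-0.012, 0.089, 0.0, 0.0, -0.0, 0.065, -1.0,
-0.018, 0.111, 0.0, -0.0, -0.0, 0.082, -1.0,
[ 0.489  0.312  0.065  2.056 -1.   ]
-0.001, 0.022, 0.0, 0.0, -0.0, 0.016, -1.0,
-0.004, 0.045, 0.0, 0.0, -0.0, 0.033, -1.0,
-0.007, 0.067, 0.0, 0.0, -0.0, 0.049, -1.0,
-0.012, 0.089, 0.0, 0.0, -0.0, 0.065, -1.0,
-0.018, 0.111, 0.0, 0.0, -0.0, 0.082, -1.0,
[ 0.515  0.321  0.065  1.8   -1.   ]
```

View pics/sc3.png

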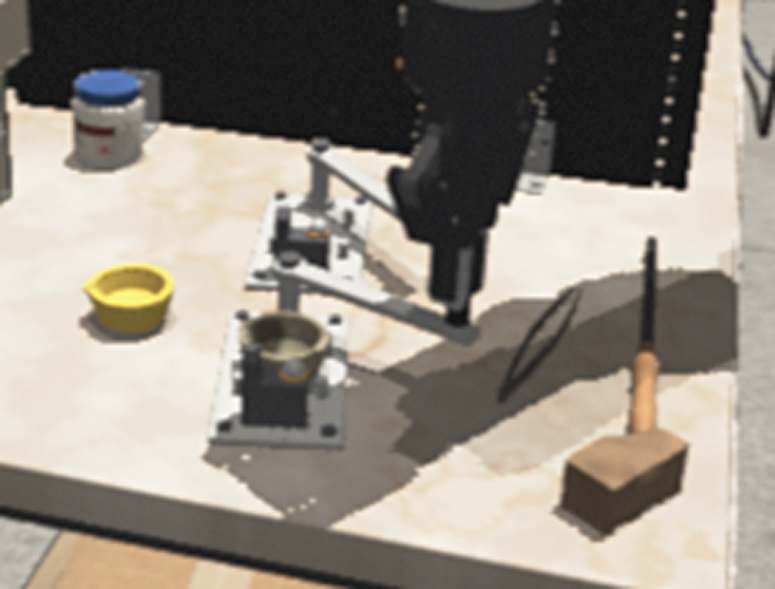

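The fingers hold the knob at crop (458,310), with 13 mm opening and 25 N. Next I'll swing along the arc.

Call:
apply_moves --motion '[-0.001, 0.022, 0, 0, 0, 0.016, -1, -0.004, 0.045, 0, 0, 0, 0.033, -1, -0.007, 0.068, 0, 0, 0, 0.049, -1, -0.012, 0.09, 0, 0, 0, 0.065, -1, -0.018, 0.112, 0, 0, 0, 0.082, -1]'

```text
clock: 6.4
eef_pos: [0.4472, 0.2767, 0.0652]
ee_rot: [0.283, 0.959, 0.0, 0.001]
contact_force: [-0.2, -0.6, 3.0]
width: 0.0129
grip_force: 25.0
```

Call:
apply_moves --motion '[-0.001, 0.022, 0, 0, 0, 0.016, -1, -0.004, 0.045, 0, 0, 0, 0.033, -1, -0.007, 0.068, 0, 0, 0, 0.049, -1, -0.012, 0.09, 0, 0, 0, 0.065, -1, -0.018, 0.112, 0, 0, 0, 0.082, -1]'

```text
clock: 6.9
eef_pos: [0.4661, 0.2977, 0.0652]
ee_rot: [0.404, 0.915, 0.001, 0.001]
contact_force: [-0.7, -1.3, 3.1]
width: 0.0127
grip_force: 25.0
```

Call:
apply_moves --motion '[-0.001, 0.022, 0, 0, 0, 0.016, -1, -0.004, 0.045, 0, 0, 0, 0.033, -1, -0.007, 0.068, 0, 0, 0, 0.049, -1, -0.012, 0.09, 0, 0, 0, 0.065, -1, -0.018, 0.112, 0, 0, 0, 0.082, -1]'

```text
clock: 7.4
eef_pos: [0.4898, 0.3132, 0.0653]
ee_rot: [0.518, 0.855, 0.001, 0.0]
contact_force: [0.0, -1.0, 2.4]
width: 0.0128
grip_force: 25.0
```

Call:
apply_moves --motion '[-0.001, 0.022, 0, 0, 0, 0.016, -1, -0.004, 0.045, 0, 0, 0, 0.033, -1, -0.007, 0.068, 0, 0, 0, 0.049, -1, -0.012, 0.09, 0, 0, 0, 0.065, -1, -0.018, 0.112, 0, 0, 0, 0.082, -1]'

```text
clock: 7.9
eef_pos: [0.5143, 0.3216, 0.065]
ee_rot: [0.624, 0.781, -0.002, -0.001]
contact_force: [-12.4, -3.6, 12.4]
width: 0.0129
grip_force: 26.1
```

Call:
apply_moves --motion '[0, 0.01, 0, 0, 0, 0, -1, 0, 0.015, 0, 0, 0, 0, -1, 0, 0.02, 0, 0, 0, 0, -1, 0, 0.02, 0, 0, 0, 0, -1, 0, 0.02, 0, 0, 0, 0, -1]'

```text
clock: 8.4
eef_pos: [0.5143, 0.3216, 0.0648]
ee_rot: [0.622, 0.783, -0.006, -0.002]
contact_force: [-14.7, -5.6, 15.5]
width: 0.0126
grip_force: 26.5
```

The bar hit a firm stop at angle 1.78, where shut was expected at about 1.79, and the force is 15 N, well above the ball's 2 N. I'll release it and go up.

Call:
apply_moves --motion '[0, 0, 0, 0, 0, 0, -0.5, 0, 0, 0, 0, 0, 0, -0.2, 0, 0, 0, 0, 0, 0, -0.1, 0, 0, 0, 0, 0, 0, -0.1, 0, 0, 0, 0, 0, 0, -0.1]'

```text
clock: 8.9
eef_pos: [0.5215, 0.3228, 0.0644]
ee_rot: [0.623, 0.782, 0.0, 0.0]
contact_force: [-0.0, -0.2, 0.1]
width: 0.0381
grip_force: 0.0
```

Call:
apply_moves --motion '[0, -0.02, -0.05, 0, 0, 0, -0.1, 0, -0.02, -0.2, 0, 0, 0, -0.1, 0, -0.02, -0.4, 0, 0, 0, -0.1, 0, -0.02, -0.6, 0, 0, 0, -0.1, 0, -0.02, -0.8, 0, 0, 0, -0.1]'

```text
clock: 9.4
eef_pos: [0.5153, 0.3216, 0.2673]
ee_rot: [0.623, 0.782, 0.0, 0.0]
contact_force: [1.6, 1.8, 0.1]
width: 0.0384
grip_force: 0.0
```

Call:
apply_moves --motion '[0, 0, -0.1, 0, 0, 0, -0.1, 0, 0, -0.2, 0, 0, 0, -0.1, 0, 0, -0.2, 0, 0, 0, -0.1, 0, 0, -0.2, 0, 0, 0, -0.1, 0, 0, -0.2, 0, 0, 0, -0.1]'

```text
clock: 9.9
eef_pos: [0.5153, 0.3211, 0.3132]
ee_rot: [0.623, 0.782, -0.001, -0.0]
contact_force: [0.2, -0.3, -0.2]
width: 0.0387
grip_force: 0.0
```

```bash
python3 - <<'E'
from h import *
c=snap('side');cv2.imwrite('pics/sc4.png',cv2.resize(c['img'][150:340,190:440,::-1],None,fx=3.1,fy=3.1,interpolation=cv2.INTER_CUBIC))
E
```

```text
(no output)
```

View pics/sc4.png

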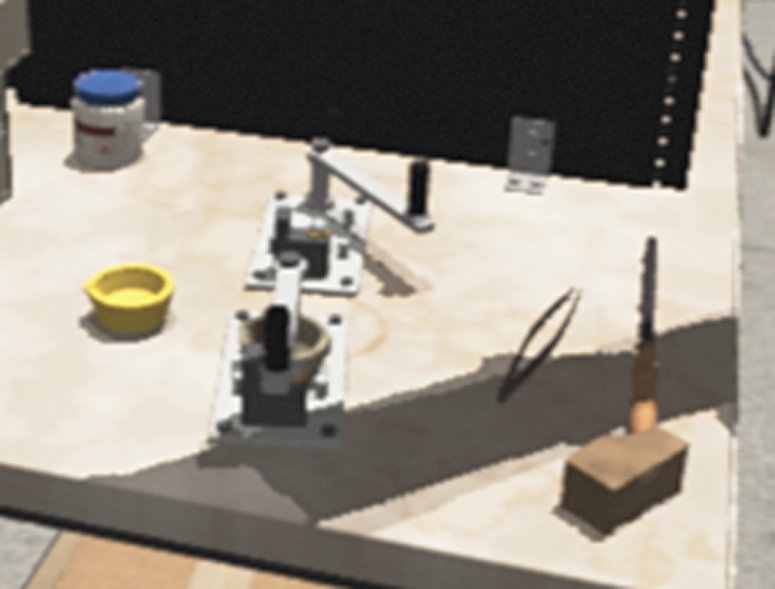

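The bar now lies over the dish with its knob at crop (277,340), right beside the lug at (253,355). The other carrier's bar, the dish, the jar and the brick are unchanged. I'll check the angle numerically.

```bash
python3 - <<'E'
from h import *
c=snap('side');g=c['img'].astype(int).sum(2)
u,v=190+277/3.1,150+340/3.1
pv=np.array([.537,.214]);yaw=.22
for z0,yy in((.084,310),(.066,340)):
    p=atz(c,u,150+yy/3.1,z0)[:2]-pv;print(p+pv,np.hypot(*p),np.arctan2(p[1],p[0]))
for k in(0,.07,.1,.18):
    for y in(.2,.23):
        a=np.pi/2+y+k;print(k,y,(proj(c,[*(pv+.112*np.array([np.cos(a),np.sin(a)])),.066])[0]-[190,150])*3.1)
print((proj(c,[[.537,.214,.053]])-[190,150])*3.1)
E
```

```text
[0.51374452 0.32599287] 0.11438190781925275 1.7755380507391187
[0.51359229 0.32554238] 0.1139720330683193 1.7776494710981612
0 0.2 [275.80874198 337.85513391]
0 0.23 [282.37508839 338.18765715]
0.07 0.2 [291.14865384 338.46733478]
0.07 0.23 [297.73187518 338.55394616]
0.1 0.2 [297.73187518 338.55394616]
0.1 0.23 [304.30846105 338.53488268]
0.18 0.2 [315.23214506 338.2685668 ]
0.18 0.23 [321.75052728 337.96855087]
[[292.20130539 254.76876219]]
```

The released knob is at crop x = 277. The model predicts 276–282 for fully shut and at least 291 for 0.07 rad, so the bar is home.

```bash
python3 -c "
from plant import robot
print(robot.finish_job())"
```

```text
the job is handed in; nothing more can be done
None
```

The loaded carrier's keeper bar is shut against its stop and released, measured by camera at roughly 0 rad. The dish, the empty carrier's bar, the jar and the brick look unmoved in the last picture. I handed the job in at about 10 s, and no verdict came back.

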